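Tip the green cracker carton out of a packed row

ROBOT

A 6-joint arm with a two-finger parallel gripper is mounted at the origin on a cart in front of the work surface, level with it; the furniture and walls round the work are solid. World frame = base frame: x ahead of the robot, y to its left, z up, the work surface at z = 0. Lengths are in m, angles in rad, forces in N, time in s.
With the tool pointing down it reaches from about 0.325 to 0.85 m from the base axis. Payload 15.5 kg.
Tool frame: the origin (TCP) lies at the very end of the fingers, on their centre line; the grasp point (between the pads) lies 19 mm behind it; z points along the fingers, y is the line along which they close (so a half turn about z gives the same grasp; the last joint's range is limited). The gripper opens to 91 mm and grips with 3 to 60 N. Pads are 32 mm wide; open, the fingers measure 118 mm over their backs; the gripper's body (76 mm by 178 mm) begins 60 mm behind the grasp point.
Start: joints at [-1.288, 0.494, 1.345, -0, 1.302, -0.096], TCP at [0.231, -0.581, 0.175] pointing down, gripper open.
Joint ranges: [-2.91, 2.91], [-0.82, 2.16], [0.22, 2.67], [-1.22, 4.37], [0.12, 2.79], [-3.08, 3.08]. Speed limits (rad/s): [1.89, 1.89, 2.57, 3.01, 3.01, 3.01].

INTERFACE

Orientations are given as a rotation vector (axis times angle).
In Python, from bench import bot gives the robot as it stands. The module is installed in compiled form; this text tells all that it offers.
- The arm moves only by the tool step_arm, never from a script. Its argument "deltas" is one flat list of numbers, 7 for each row, row after row: the shift along the world's x, y, z in units of 25 cm (1.0 is 25 cm), then the turn, a rotation vector about the world's x, y, z in units of 180 degrees (1.0 is 180 degrees), then the opening, from 0 (shut) to 1 (fully open). A call has 1 to 8 rows; each row shifts and turns the commanded pose from where the row before left it; what a row does not reach is not made up. A row lasts 1/12 s, in which the tool goes at most 41.7 mm and 7.16 degrees, less where a joint would pass 70% of its speed; a pose out of reach is approached as far as the arm can. A call with a number of a shift or a turn outside -1 to 1 is refused whole. A call with a gripper value outside its range is refused whole. The fingers move at their own pace and stop on an object; "grip_force" is the grip in N (left out, the last holds). Time passes only in rows, so rows that do not move let the fingers close. It gives the time, the measured TCP pose, the force, the opening and the grip force at its end, in the units of the state.
- bot.sense(): the state, without advancing time (a new reading comes with each control period).
- bot.get_image(name): name is "side" or "top"; returns a dict with "image" (480x640x3 uint8, red, green, blue), "K" (3x3 intrinsics, pixels), "k1" (the pictures are not rectified: a ray, as slopes to the right and down, at radius r is drawn at 1 + k1 r^2 times it, then the intrinsics apply), "origin" and "orientation" of the camera in the world. Camera axes: x right, y down, z forward; pixel columns grow to the right and rows downward; lengths in m; the calibration is good to about 2 mm. A picture is of the moment at which its call begins. There is no depth.
- bot.sign_off(): hands the job in; it is judged then, once.
The state is a dict: "t": time; "q": joint angles; "qvel": joint speeds; "joint_efforts": joint torques, N m; "eef_pos": TCP position; "ee_rot": TCP orientation; "ft_force": force on the tool from outside, world axes, zero at the start; "wrist_torque": the same for the moment, N m; "opening": finger opening in m; "grasp_force": force on a finger pad.
Only numpy, scipy, OpenCV 4.12 (cv2) and the standard library are available. Lean on these libraries where they do the work, as an engineer would, in place of code of your own. Each camera call takes 0.05 s, during which the arm holds its last target. There are 200 camera calls.

TASK

The customer wants the cracker carton with the green sleeve, which stands among red ones in the tightly packed counter rack. Tip it forward out of the row until it leans on the rack's front rail, then take it by its raised top, pull it free and stand it upright in the empty half of the wooden order tray, keeping hold of it until it stands there. Leave the red cartons standing in the rack, and the half cheese and the other goods where they are.

Things in the scene. Friction and masses are not known exactly. Their poses are not given: they have to be found in the camera images.
- rack: Fixed wooden counter rack. Origin on the display surface at the rear edge of its front lip, mid-row; x points to its back (away from the robot), y along the row. Floor 12 mm up. Lip: x -8 to -1 mm, 5 mm above the floor; a carton pulled forward tips over it. Rear rail: x 90 to 98 mm, 40 mm high, the back open above it. Cheeks 75 mm high at y +-109 to 117 mm.
- rack_rail (a point): Middle of the rack's round steel front rail, 10 mm thick, along the row, 62 mm in front of the rack's origin and 75 mm above the surface; its end arms lie 124 mm either side. A carton tipped past its balance point (about 0.54 rad) comes to lean on it at about 0.75 rad and stays there.
- rack_row (a point): Middle of the row on the rack's floor, axes as the rack's. Five cartons stand side by side, centres at y = -87, -43.5, 0, 43.5, 87 mm from here, with gaps of about 1.5 mm, too narrow for fingers. Their front and back faces lie 42 mm before and behind this line (within 2 mm).
- carton_green: Loose cracker carton with a green sleeve, 84 mm deep (x) by 42 mm thick (y) by 140 mm tall (z), about 0.2 to 0.45 kg. Origin at the centre of its underside; z points to its top, x to its back, y across its thickness. It stands in one of the three middle places of the row.
- carton_a: Loose red-sleeved carton, the same size and axes as the green one, at the left end of the row.
- carton_b: Loose red-sleeved carton, the same size and axes, in a middle place of the row.
- carton_c: Loose red-sleeved carton, the same size and axes, in a middle place of the row.
- carton_d: Loose red-sleeved carton, the same size and axes, at the right end of the row.
- tray: Fixed wooden order tray, 180 mm (x) by 230 mm (y), rim 22 mm high and 7 mm thick, floor 7 mm above the display surface. Origin at the centre of its underside, on the display surface.
- tray_free (a point): Middle of the empty half of the tray, on its floor (7 mm above the display surface), 52 mm from the tray's centre towards -y of the tray; its axes are those of the tray.
- order_half: Loose half wheel of cheese, 146 by 75 mm, 36 mm high, lying flat in the other half of the tray (towards +y). Origin at the centre of its underside.
- jam: Loose jar of red jam, 76 mm wide, 112 mm tall, standing behind the tray, the nearest jar to the robot. Origin at the centre of its underside.
- stand: Loose small black price stand, 75 mm wide, 106 mm tall. Origin at the centre of its foot's underside.
- tongs_l: Loose steel tongs, 217 mm long (y), 46 mm wide, 22 mm high. Origin at the centre of the underside.
- brick_a: Loose grey truncated-pyramid cheese, 57 by 63 mm, 53 mm tall. Origin at the centre of its underside.

How it is judged:
By the outcome, as a careful person would: the job done as asked, in the order asked, and still so for the second after the job is handed in, with the robot touching nothing.
It also fails if it takes over 59 s, if anything falls off the work surface, if the arm or the gripper's body presses on something with over 40 N, if the wrist force passes 120 N, or if a joint passes its speed limit or range.

## Working session

There is one attempt and no reset: what is moved stays moved. The work goes in short steps, Python scripts to look and compute and a tool call to move; the robot and the scene stay as the last step left them, time stands still between calls to the robot, and variables do not carry over. Pictures are saved under pics/ and viewed, at most 10 in all, crops included, and the job is handed in when it is done.

Besides the shell and the picture viewer there is one more tool, called after "Request:" by a JSON object that holds its "op" and its "data", one argument or row to a line. step_arm: Moves the arm, as the interface text tells. Shifts and turns lie within -1 to 1; 1 stands for 25 cm of shift or 180 degrees of turn. Its arguments: {"type":"object","properties":{"deltas":{"type":"array","items":{"type":"number","minimum":-1,"maximum":1}},"grip_force":{"type":"number"}},"required":["deltas"]}

```bash
mkdir -p pics
cat > h.py <<'E'
import numpy as np, cv2, pickle
from scipy.spatial.transform import Rotation as R
def snap(bot,name,fn=None):
    d=bot.get_image(name)
    if fn: cv2.imwrite('pics/'+fn,d['image'][:,:,::-1]); pickle.dump(d,open('pics/'+fn+'.pkl','wb'))
    return d
def rot(o):
    o=np.array(o,float)
    return o if o.shape==(3,3) else (R.from_rotvec(o) if o.size==3 else R.from_quat(o)).as_matrix()
def ray(d,u,v):
    K=d['K']; k=np.array([d['k1'],0,0,0],float)
    p=cv2.undistortPoints(np.array([[[u,v]]],float),K,k)[0,0]
    r=rot(d['orientation'])@np.array([p[0],p[1],1]); return np.array(d['origin']),r
def onz(d,u,v,z):
    o,r=ray(d,u,v); return o+r*(z-o[2])/r[2]
def proj(d,P):
    M=rot(d['orientation']); p=(np.atleast_2d(P)-d['origin'])@M
    return cv2.projectPoints(p.reshape(-1,1,3),np.zeros(3),np.zeros(3),d['K'],np.array([d['k1'],0,0,0],float))[0][:,0]
E
python3 - <<'E'
from bench import bot
from h import *
for n in('top','side'):
    d=snap(bot,n,n+'0.png'); print(n,d['origin'],d['orientation'],d['K'],d['k1'])
print(bot.sense())
E
```

```text
top [-0.41862911  0.56619965  1.53328646] [-1.45200203  2.26783966 -0.77613977] [[623.3217356    0.         317.38630741]
 [  0.         623.3217356  228.55158013]
 [  0.           0.           1.        ]] 0.0137544801183311
side [ 1.85241337 -0.24300213  0.69398265] [-1.64820071 -1.31070437  0.81474344] [[500.02559789   0.         324.75731676]
 [  0.         500.02559789 237.30440099]
 [  0.           0.           1.        ]] -0.1442471595183153
{'t': 0.1, 'q': array([-1.28750220e+00,  4.94120459e-01,  1.34601321e+00,  2.07365149e-05,
        1.30250742e+00, -9.55129301e-02]), 'qvel': array([ 0.00105273, -0.00139771, -0.00116674,  0.00097214,  0.0011041 ,
        0.00120469]), 'joint_efforts': array([ 3.51338822e-03, -8.80234122e+01, -3.82544768e+01,  7.06716045e-02,
        4.82018525e-02, -3.70994542e-05]), 'eef_pos': array([ 0.23103618, -0.58034929,  0.17481724]), 'ee_rot': array([-3.08438527e+00, -5.91272091e-01,  1.23094711e-04]), 'ft_force': array([ 0.50206003,  0.22019323, -0.61074197]), 'wrist_torque': array([ 0.03046818, -0.03034624, -0.07641659]), 'grasp_force': 0.0, 'opening': 0.09132163568304602}
```

View pics/top0.png

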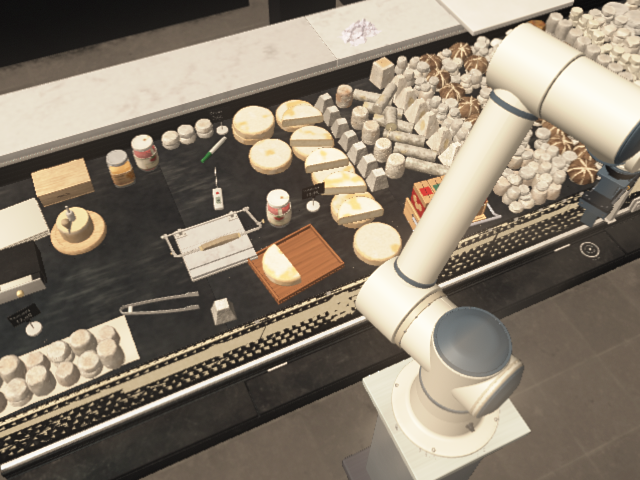

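View pics/side0.png

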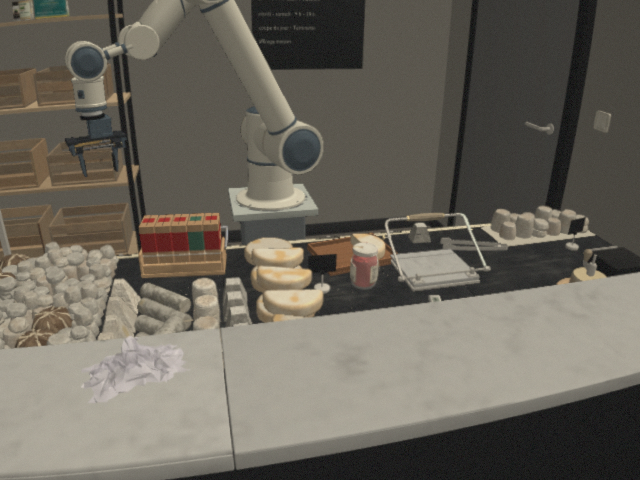

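Top view: tray at about (250,262)–(343,262), with the cheese in its left half; the arm hides most of the rack (405–500, 175–230). Side view, from behind: rack at (140–228, 213–275), with green at (197,232), fourth from the left, so the +y side.

Run:
```python
from h import *
s=cv2.imread('pics/side0.png');t=cv2.imread('pics/top0.png')
a=cv2.resize(s[200:285,130:240],None,fx=7,fy=7,interpolation=cv2.INTER_CUBIC)[:595]
cv2.imwrite('pics/c1.png',a[:, :770])
b=cv2.resize(t[160:310,240:510],None,fx=2.9,fy=2.9,interpolation=cv2.INTER_CUBIC)
cv2.imwrite('pics/c2.png',b)
d=pickle.load(open('pics/top0.png.pkl','rb'))
for p in [(250,262),(308,226),(343,262),(283,301)]: print(onz(d,*p,0.022).round(3))
d=pickle.load(open('pics/side0.png.pkl','rb'))
for p in [(142,214),(219,214),(197,215)]: print(onz(d,*p,0.152).round(3))
```

```text
[0.594 0.297 0.022]
[0.645 0.087 0.022]
[0.481 0.049 0.022]
[0.433 0.261 0.022]
[ 0.464 -0.435  0.152]
[ 0.509 -0.216  0.152]
[ 0.504 -0.278  0.152]
```

View pics/c1.png

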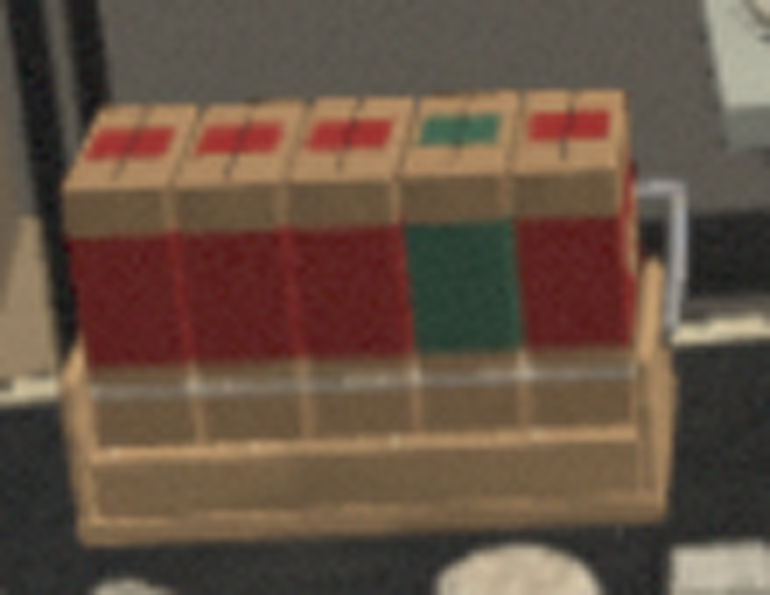

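View pics/c2.png

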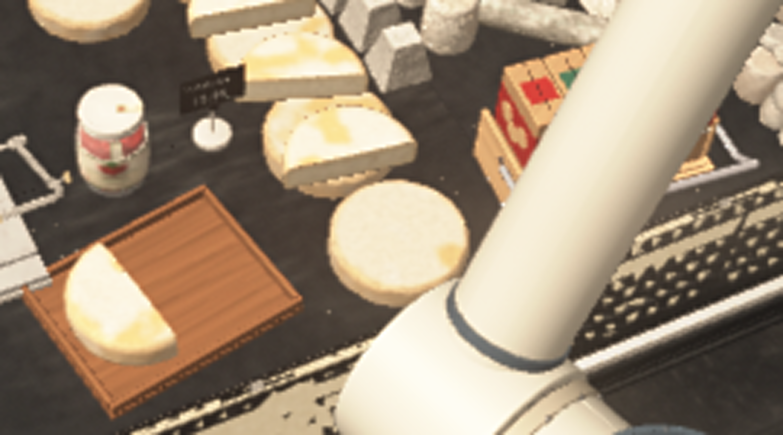

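c1: seams on the back top edge run from (65,188) to (630,168), with green between 398 and 513. c2: the tray rim corners, the left end of the rack and the tops of carton a and the green one are visible.

Run:
```python
from h import *
from scipy.optimize import least_squares
S=pickle.load(open('pics/side0.png.pkl','rb'));T=pickle.load(open('pics/top0.png.pkl','rb'))
c1=lambda u,v:((u+.5)/7-.5+130,(v+.5)/7-.5+200)
c2=lambda u,v:((u+.5)/2.9-.5+240,(v+.5)/2.9-.5+160)
# row frame: (lx,ly,z) points ; image obs
L=.042
obs=[]
for (u,v),ly in zip([(65,189),(173,186),(288,182),(399,180),(513,177),(630,170)],[-.108,-.06525,-.02175,.02175,.06525,.108]): obs.append((S,c1(u,v),(L,ly,.152)))
for (u,v),ly in zip([(105,107),(203,105),(308,101),(416,97),(519,94),(627,91)],[-.108,-.06525,-.02175,.02175,.06525,.108]): obs.append((S,c1(u,v),(-L,ly,.152)))
for o in [((502,69),(L,.108,.152)),((541,139),(-L,.108,.152)),((549,55),(L,.06525,.152))]: obs.append((T,c2(*o[0]),o[1]))
def f(p):
    c,s=np.cos(p[2]),np.sin(p[2])
    return np.concatenate([proj(d,[p[0]+c*q[0]-s*q[1],p[1]+s*q[0]+c*q[1],q[2]])[0]-uv for d,uv,q in obs])
r=least_squares(f,[.45,-.33,-.15],loss='soft_l1'); p=r.x
print('row',p.round(4),f(p).round(1))
c,s=np.cos(p[2]),np.sin(p[2]);Rz=np.array([[c,-s],[s,c]])
print('green',Rz@[0,.0435]+p[:2])
m=[onz(T,*c2(*q),.022)[:2] for q in [(24,293),(206,187),(301,297),(112,415)]]
print(np.round(m,3)); m=np.array(m); ctr=m.mean(0); ey=(m[0]-m[1]+m[3]-m[2]);L2=np.linalg.norm(ey)/2;ey/=np.linalg.norm(ey)
print('tray',ctr,'free',ctr-.052*ey,'yaw',np.arctan2(-ey[0],ey[1]),L2)
print(R.from_rotvec([-3.08438527e+00,-5.91272091e-01,0]).as_matrix().round(3))
```

```text
row [ 0.5232 -0.3253 -0.0674] [-0.3  0.4  0.2 -0.  -0.1 -0.3  0.1 -0.9 -0.1 -1.3 -1.  -1.1 -1.2  0.4
 -0.1 -0.1  0.1 -0.4 -0.  -0.6  0.5 -0.9  0.  -1.3 -0.1 -0.7 -0.5 -4.4
 -3.4  0.4]
green [ 0.52614161 -0.2818627 ]
[[0.601 0.301]
 [0.648 0.077]
 [0.48  0.048]
 [0.433 0.275]]
tray [0.54066807 0.17518874] free [0.55135571 0.12429891] yaw 0.20700670817102926 0.23037997186929718
[[ 0.929  0.37  -0.   ]
 [ 0.37  -0.929  0.001]
 [ 0.    -0.001 -1.   ]]
```

Request:
{"op": "step_arm", "data": {
  "deltas": [0.03,0.1,0.08,0,0,-0.006,1,0.03,0.1,0.08,0,0,-0.006,1,0.03,0.1,0.08,0,0,-0.006,1,0.03,0.1,0.08,0,0,-0.006,1,0.03,0.12,0.06,0,0,-0.006,0,0.03,0.12,0.06,0,0,-0.006,0,0.03,0.12,0.06,0,0,-0.006,0,0.03,0.12,0.06,0,0,-0.006,0]
}}

```text
t: 0.77
eef_pos: [0.2911, -0.359, 0.3158]
ee_rot: [-3.121, -0.356, 0.0]
ft_force: [0.4, 0.6, 0.6]
opening: 0.0673
grasp_force: 0.0
```

Request:
{"op": "step_arm", "data": {
  "deltas": [0.06,0.13,0.02,0,0,-0.006,0,0.06,0.13,0.02,0,0,-0.006,0,0.06,0.13,0.02,0,0,-0.006,0,0.06,0.13,0.02,0,0,-0.006,0,0.06,0.13,0.02,0,0,-0.006,0,0.06,0.13,0.02,0,0,-0.006,0,0.06,0.13,0.02,0,0,-0.006,0,0.06,0.13,0.02,0,0,-0.006,0]
}}

```text
t: 1.43
eef_pos: [0.4113, -0.0989, 0.3555]
ee_rot: [-3.139, -0.12, 0.0]
ft_force: [1.6, -1.3, 0.7]
opening: 0.0139
grasp_force: 0.0
```

Request:
{"op": "step_arm", "data": {
  "deltas": [0.06,0.13,0,0,0,-0.006,0,0.06,0.13,0,0,0,-0.006,0,0.06,0.13,0,0,0,-0.006,0,0.06,0.13,0,0,0,-0.006,0,0.06,0.13,0,0,0,-0.006,0,0.06,0.13,0,0,0,-0.006,0,0.06,0.13,0,0,0,-0.006,0,0.06,0.13,0,0,0,-0.006,0]
}}

```text
t: 2.1
eef_pos: [0.5313, 0.1612, 0.355]
ee_rot: [3.139, -0.117, -0.001]
ft_force: [0.8, -0.8, 0.9]
opening: 0.0004
grasp_force: 0.0
```

Run:
```python
from bench import bot
from h import *
d=snap(bot,'top','top1.png'); s=bot.sense(); print(s['t'],s['eef_pos'],s['ee_rot'],s['q'])
cv2.imwrite('pics/c3.png',cv2.resize(d['image'][160:250,385:515,::-1],None,fx=6,fy=6,interpolation=cv2.INTER_CUBIC))
```

```text
2.15 [0.53317225 0.16590069 0.35425542] [-3.13745745e+00  1.15856956e-01  1.12872375e-03] [0.19323614 0.27542109 1.21177702 0.00211541 1.65463895 1.83802987]
```

View pics/c3.png

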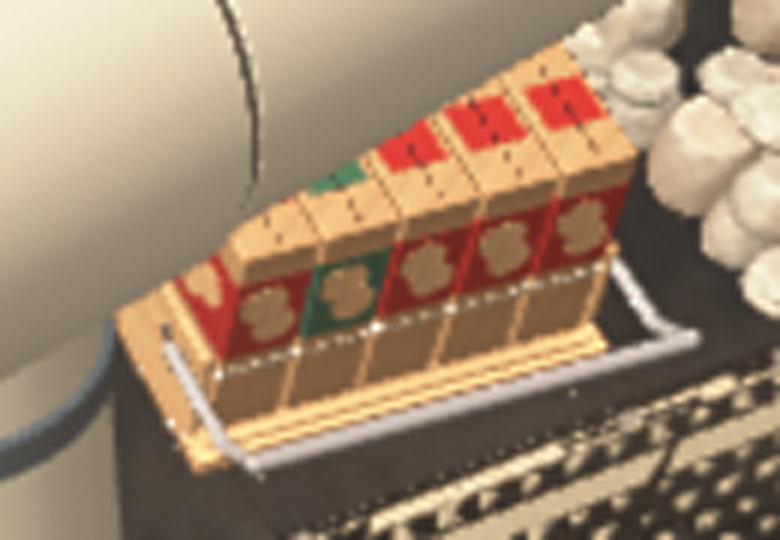

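c3: front top edge of the row from (240,262) to (637,155), green second from the left, and the front rail from (255,465) to (695,337).

```bash
cat > row.py <<'E'
from h import *
from scipy.optimize import least_squares
S=pickle.load(open('pics/side0.png.pkl','rb'));T=pickle.load(open('pics/top1.png.pkl','rb'))
c1=lambda u,v:((u+.5)/7-.5+130,(v+.5)/7-.5+200)
c3=lambda u,v:((u+.5)/6-.5+385,(v+.5)/6-.5+160)
L=.042;Y=[-.108,-.06525,-.02175,.02175,.06525,.108];A=[];B=[]
for (u,v),ly in zip([(65,189),(173,186),(288,182),(399,180),(513,177),(630,170)],Y): A.append((S,c1(u,v),(L,ly,.152)))
for (u,v),ly in zip([(105,107),(203,105),(308,101),(416,97),(519,94),(627,91)],Y): A.append((S,c1(u,v),(-L,ly,.152)))
for (u,v),ly in zip([(637,155),(560,178),(480,199),(402,219),(320,241)],Y): B.append((T,c3(u,v),(-L,ly,.152)))
C=[(T,c3(255,462),(-.1065,.124,.075)),(T,c3(692,338),(-.1065,-.124,.075))]
for n,obs in (('side',A),('top',B),('rail',C),('all',A+B+C)):
    def f(p):
        c,s=np.cos(p[2]),np.sin(p[2])
        return np.concatenate([proj(d,[p[0]+c*q[0]-s*q[1],p[1]+s*q[0]+c*q[1],q[2]])[0]-uv for d,uv,q in obs])
    p=least_squares(f,[.45,-.33,-.15],loss='soft_l1').x
    print(n,p.round(4),f(p).round(1))
E
python3 row.py
```

```text
side [ 0.5269 -0.3248 -0.0855] [-0.4  0.7  0.   0.4 -0.3  0.2 -0.  -0.3 -0.2 -0.6 -1.1 -0.3 -0.8  0.6
  0.3  0.2  0.5  0.   0.4 -0.1  0.9 -0.3  0.5 -0.5]
top [ 0.52   -0.3222 -0.1006] [ 0.2  0.1  0.1 -0.3  0.1 -0.2 -0.3  0.2 -0.1  0.2]
rail [ 0.5222 -0.3263 -0.0945] [-1.   0.4  1.1 -0.6]
all [ 0.523  -0.3246 -0.0936] [-0.2 -0.   0.1 -0.3 -0.3 -0.4 -0.  -0.8 -0.3 -1.1 -1.2 -0.8 -0.4 -0.1
  0.6 -0.4  0.8 -0.5  0.6 -0.6  1.1 -0.8  0.6 -1.   0.2 -1.1  0.2 -1.3
  0.3 -1.2 -0.  -0.8  0.2 -0.7 -1.6  0.5  0.5 -0.6]
```

Request:
{"op": "step_arm", "data": {
  "deltas": [0.017,-0.1135,0,0,0,-0.001,0,0.017,-0.1135,0,0,0,-0.001,0,0.017,-0.1135,0,0,0,-0.001,0,0.017,-0.1135,0,0,0,-0.001,0,0.017,-0.1135,0,0,0,-0.001,0,0.017,-0.1135,0,0,0,-0.001,0,0.017,-0.1135,0,0,0,0,0,0.017,-0.1135,0,0,0,0,0]
}}

```text
t: 2.82
eef_pos: [0.5649, -0.0692, 0.3551]
ee_rot: [-3.138, 0.145, 0.001]
ft_force: [0.4, 0.3, 0.8]
opening: 0.0005
grasp_force: 0.0
```

Request:
{"op": "step_arm", "data": {
  "deltas": [0.017,-0.1135,0,0,0,0,0,0.017,-0.1135,0,0,0,0,0,0.017,-0.1135,0,0,0,0,0,0.017,-0.1135,0,0,0,0,0,0.017,-0.1135,0,0,0,0,0,0.017,-0.1135,-0.05,0,0,0,0,0.017,-0.1135,-0.05,0,0,0,0,0.017,-0.1135,-0.1,0,0,0,0]
}}

```text
t: 3.48
eef_pos: [0.5999, -0.2967, 0.3067]
ee_rot: [3.137, -0.145, 0.005]
ft_force: [0.6, 0.1, 0.6]
opening: 0.0003
grasp_force: 0.0
```

Request:
{"op": "step_arm", "data": {
  "deltas": [0,0,-0.12,0,0,0,0,0,0,-0.12,0,0,0,0,0,0,-0.12,0,0,0,0,0,0,-0.1,0,0,0,0,0,0,0,0,0,0,0,0,0,0,0,0,0,0]
}}

```text
t: 3.98
eef_pos: [0.5985, -0.2944, 0.1897]
ee_rot: [-3.137, 0.145, 0.004]
ft_force: [-0.7, -0.1, 0.9]
opening: 0.0003
grasp_force: 0.0
```

Run:
```python
from bench import bot
from h import *
d=snap(bot,'side','s2.png'); s=bot.sense(); print(s['t'],s['eef_pos'],s['ee_rot'],s['q'],s['ft_force'])
cv2.imwrite('pics/c4.png',cv2.resize(d['image'][160:285,130:240,::-1],None,fx=4.8,fy=4.8,interpolation=cv2.INTER_CUBIC))
```

```text
4.0333 [ 0.59946608 -0.29488819  0.19133353] [ 3.13808087e+00 -1.45092793e-01  6.73689459e-04] [-5.46530876e-01  5.42778897e-01  1.20862320e+00  6.71338131e-05
  1.38973784e+00  1.11665988e+00] [-0.49663361  0.67666176  1.69340988]
```

View pics/c4.png

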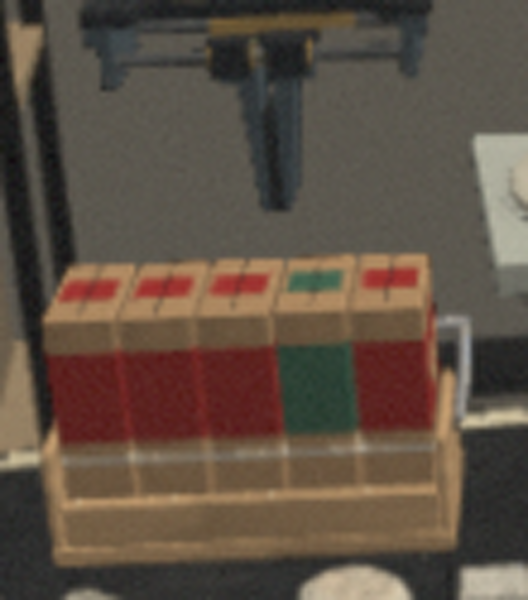

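c4: closed fingertips at (278,210), green's top at about (317,315), so the fingers are left of (more −y than) the green centre.

Run:
```python
from h import *
S=pickle.load(open('pics/s2.png.pkl','rb'))
c=lambda q:((q-[130,160]+.5)*4.8-.5).round(0)
print(c(proj(S,[[.5995,-.295,.1913],[.5995,-.288,.1913],[.568,-.285,.152],[.566,-.3066,.152],[.570,-.2634,.152]])))
```

```text
[[288. 267.]
 [301. 266.]
 [312. 309.]
 [274. 311.]
 [351. 307.]]
```

Run:
```python
from h import *
S=pickle.load(open('pics/side0.png.pkl','rb'))
print(proj(S,[[.231,-.5803,.1748],[.231+.37*.045,-.58-.93*.045,.1748],[.231-.37*.045,-.58+.93*.045,.1748]]))
d=cv2.imread('pics/side0.png')[110:200,50:140];e=cv2.imread('pics/s2.png')[140:230,145:235]
cv2.imwrite('pics/c5.png',cv2.resize(np.hstack([d,e]),None,fx=4.4,fy=4.4,interpolation=cv2.INTER_CUBIC))
```

```text
[[102.56245816 184.37567767]
 [ 88.71687942 187.01332629]
 [116.35343901 181.79939755]]
```

View pics/c5.png

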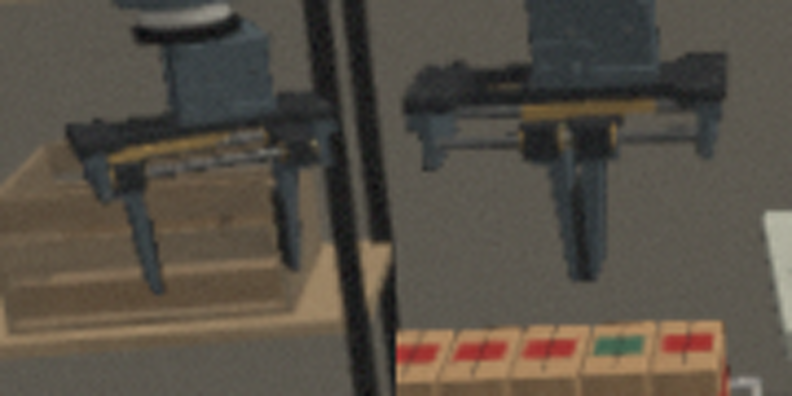

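c5: fingertips seen about 10–12 px higher than the sensed TCP projects (seen (86,176) and (116,171) against (89,187) and (116,182)). I'll check this with the top camera before going lower.

Run:
```python
from bench import bot
from h import *
d=snap(bot,'top','t3.png'); p=proj(d,[[.5995,-.295,.1913],[.5995,-.295,.27],[.5995,-.295,.2263]]);print(p)
u,v=p[0].astype(int)
a=cv2.resize(d['image'][v-60:v+60,u-80:u+80,::-1],None,fx=4.4,fy=4.4,interpolation=cv2.INTER_CUBIC)
for q in p: cv2.circle(a,tuple(int(x) for x in (q-[u-80,v-60]+.5)*4.4),3,(255,0,255),1)
cv2.imwrite('pics/c6.png',a)
```

```text
[[431.65865753 159.91468906]
 [435.93370738 140.81255978]
 [433.52315241 151.58213266]]
```

View pics/c6.png

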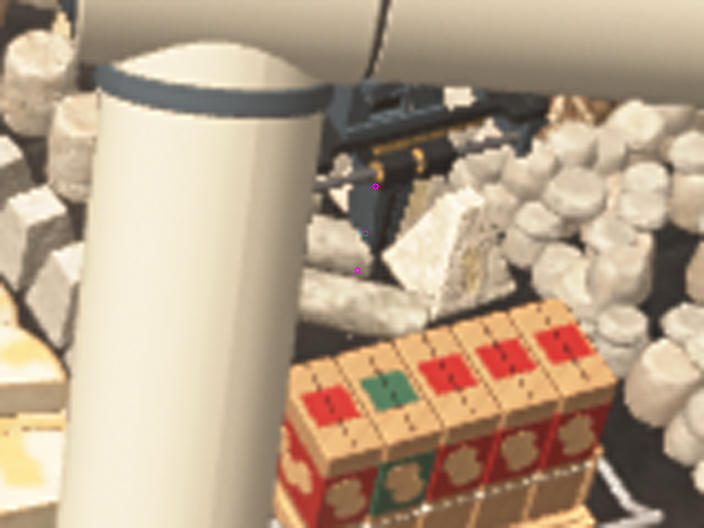

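c6: fingertips at (372,245), against the sensed TCP marked at (357,271). Green's top is at (390,390).

```bash
cat > tri.py <<'E'
from h import *
def tri(*obs):
    A=np.zeros((3,3));b=np.zeros(3)
    for d,uv in obs:
        o,r=ray(d,*uv);r=r/np.linalg.norm(r);M=np.eye(3)-np.outer(r,r);A+=M;b+=M@o
    x=np.linalg.solve(A,b);return x,[proj(d,x)[0]-uv for d,uv in obs]
E
python3 - <<'E'
from tri import *
S=pickle.load(open('pics/s2.png.pkl','rb'));T=pickle.load(open('pics/t3.png.pkl','rb'))
print(tri((S,(187.5,203.3)),(T,(372/4.4+351-.5,245/4.4+99-.5))))
c=lambda u,v:(u/4.4+351-.4,v/4.4+99-.4)
# row top corners in T: green-a seam back, row ends
for q in [(560,300),(612,382),(332,468),(291,370)]: print(onz(T,*c(*q),.152).round(4))
E
```

```text
(array([ 0.59202595, -0.29703104,  0.22204588]), [array([0.21158462, 0.09650107]), array([ 0.18425287, -0.10269643])])
[ 0.5467 -0.4328  0.152 ]
[ 0.4691 -0.4223  0.152 ]
[ 0.4825 -0.2123  0.152 ]
[ 0.5678 -0.2314  0.152 ]
```

Request:
{"op": "step_arm", "data": {
  "deltas": [0,0.006,-0.073,0,0,0,0,0,0.006,-0.073,0,0,0,0,0,0.006,-0.073,0,0,0,0,0,0.006,-0.073,0,0,0,0,0,0.006,-0.073,0,0,0,0,0,0,0,0,0,0,0,0,0,0,0,0,0,0]
}}

```text
t: 4.67
eef_pos: [0.5997, -0.2874, 0.1003]
ee_rot: [3.138, -0.145, 0.001]
ft_force: [0.7, -0.2, 0.4]
opening: 0.0004
grasp_force: 0.0
```

Run:
```python
from bench import bot
from h import *
d=snap(bot,'side','s4.png'); s=bot.sense(); print(s['t'],s['eef_pos'],s['ft_force'])
cv2.imwrite('pics/c7.png',cv2.resize(d['image'][180:280,130:240,::-1],None,fx=6,fy=6,interpolation=cv2.INTER_CUBIC))
```

```text
4.7167 [ 0.60017987 -0.28779472  0.10106776] [ 0.13138707  0.05922852 -0.03381212]
```

View pics/c7.png

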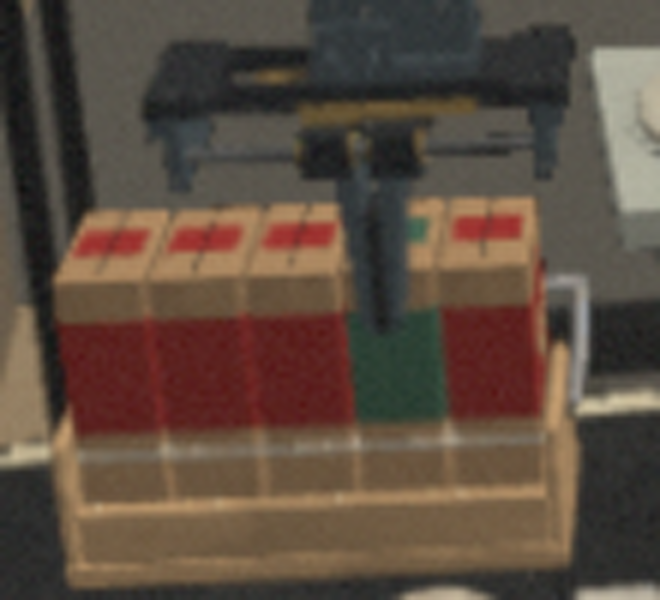

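c7: visible fingertips at (382,332) behind the upper part of the green carton, slightly left of its centre at 396. I'll nudge to +y while pushing.

Request:
{"op": "step_arm", "data": {
  "deltas": [-0.02,0.006,0,0,0,0,0,-0.02,0.006,0,0,0,0,0,-0.02,0.004,0,0,0,0,0,-0.02,0.003,0,0,0,0,0,-0.02,0.002,0,0,0,0,0,-0.02,0.002,0,0,0,0,0]
}}

```text
t: 5.22
eef_pos: [0.5687, -0.2815, 0.0994]
ee_rot: [3.138, -0.145, 0.001]
ft_force: [1.8, 0.2, 1.0]
opening: 0.0006
grasp_force: 0.8
```

Request:
{"op": "step_arm", "data": {
  "deltas": [-0.02,0.002,0.008,0,0,0,0,-0.02,0.002,0.008,0,0,0,0,-0.02,0.002,0.008,0,0,0,0,-0.02,0.002,0.008,0,0,0,0]
}}

```text
t: 5.55
eef_pos: [0.5485, -0.2793, 0.1072]
ee_rot: [-3.138, 0.145, 0.0]
ft_force: [0.5, 0.2, -1.3]
opening: 0.0005
grasp_force: 0.2
```

Run:
```python
from bench import bot
from h import *
d=snap(bot,'side','s5.png');t=snap(bot,'top','t5.png'); s=bot.sense(); print(s['t'],s['eef_pos'],s['ft_force'])
for n,d,r in(('side',d,(130,240,160,280)),('top',t,(380,520,130,250))):
    h=cv2.cvtColor(d['image'],cv2.COLOR_RGB2HSV); m=cv2.inRange(h,(65,60,25),(95,255,255))
    m[:r[2]]=0;m[r[3]:]=0;m[:,:r[0]]=0;m[:,r[1]:]=0
    k,l,st,c=cv2.connectedComponentsWithStats(m)
    print(n,[(st[i].tolist(),c[i].round(1).tolist()) for i in range(1,k) if st[i,4]>8])
```

```text
5.65 [ 0.54836145 -0.27937816  0.10741525] [ 0.63264438 -0.31936876 -0.43358471]
side [([189, 219, 14, 19, 194], [195.7, 229.6])]
top [([442, 194, 10, 9, 49], [446.7, 197.8])]
```

Request:
{"op": "step_arm", "data": {
  "deltas": [-0.02,0.002,0.008,0,0,0,0,-0.02,0.002,0.008,0,0,0,0,-0.02,0.002,0.008,0,0,0,0,-0.02,0.002,0.008,0,0,0,0,0,0,0,0,0,0,0]
}}

```text
t: 6.07
eef_pos: [0.5282, -0.2774, 0.1155]
ee_rot: [3.138, -0.146, -0.0]
ft_force: [-0.3, 0.5, 0.3]
opening: 0.0009
grasp_force: 0.0
```

```bash
cat > g.py <<'E'
from bench import bot
from h import *
import time
n=str(int(time.time()))
d=snap(bot,'side','s'+n+'.png');t=snap(bot,'top','t'+n+'.png'); s=bot.sense(); print(n,s['t'],s['eef_pos'],s['ee_rot'],s['ft_force'])
for n,d,r in(('side',d,(130,240,160,280)),('top',t,(380,520,130,260))):
    h=cv2.cvtColor(d['image'],cv2.COLOR_RGB2HSV); m=cv2.inRange(h,(65,60,25),(95,255,255))
    m[:r[2]]=0;m[r[3]:]=0;m[:,:r[0]]=0;m[:,r[1]:]=0
    k,l,st,c=cv2.connectedComponentsWithStats(m)
    print(n,[(st[i].tolist(),c[i].round(1).tolist()) for i in range(1,k) if st[i,4]>8])
E
python3 g.py
```

```text
1796035283 6.1667 [ 0.52904413 -0.27751747  0.11525764] [ 3.13808189e+00 -1.45527001e-01  4.01270810e-04] [ 0.32507646  0.03631105 -0.18251573]
side [([190, 215, 14, 19, 200], [195.7, 224.9])]
top [([445, 199, 10, 9, 57], [449.7, 203.0])]
```

```bash
cat > th.py <<'E'
from h import *
S=pickle.load(open('pics/s2.png.pkl','rb'));T=pickle.load(open('pics/t3.png.pkl','rb'))
P0=np.array([.5195,-.3243]);ex=np.array([np.cos(-.095),np.sin(-.095)]);ey=np.array([-ex[1],ex[0]])
piv=P0+.0435*ey-.042*ex
def pt(th,x,y,s):
    c,q=np.cos(th),np.sin(th); return np.r_[piv+ex*(x*c-s*q)+ey*y,.012+x*q+s*c]
if __name__=='__main__':
    print(piv)
    for s0 in(80,85,90,95): print(s0,proj(S,pt(0,.084,0,s0/1e3)))
    for th in np.arange(0,.8,.1): print(th.round(2),proj(S,pt(th,.084,0,.088)).round(1),proj(T,pt(th,.042,0,.14)).round(1))
E
python3 th.py
```

```text
[ 0.48181567 -0.27701215]
80 [[196.58848043 243.43230537]]
85 [[196.42667143 241.80777646]]
90 [[196.26477884 240.17829414]]
95 [[196.10280576 238.54385138]]
0.0 [[196.3 240.8]] [[438.9 187.7]]
0.1 [[196.4 236.8]] [[441.3 190.4]]
0.2 [[196.5 233.1]] [[443.6 193.5]]
0.3 [[196.6 229.6]] [[445.9 196.9]]
0.4 [[196.8 226.4]] [[448.2 200.8]]
0.5 [[197.  223.6]] [[450.3 204.9]]
0.6 [[197.3 221.1]] [[452.3 209.4]]
0.7 [[197.6 219.1]] [[454.2 214. ]]
```

Request:
{"op": "step_arm", "data": {
  "deltas": [-0.016,0.001,0.008,0,0,0,0,-0.016,0.001,0.008,0,0,0,0,-0.016,0.001,0.008,0,0,0,0,-0.016,0.001,0.008,0,0,0,0,-0.016,0.001,0.008,0,0,0,0,0,0,0,0,0,0,0,0,0,0,0,0,0,0]
}}

```text
t: 6.75
eef_pos: [0.509, -0.2763, 0.1253]
ee_rot: [3.138, -0.146, 0.001]
ft_force: [-0.3, 0.3, -0.1]
opening: 0.0007
grasp_force: 0.0
```

```bash
python3 g.py
```

```text
1796035326 6.85 [ 0.50922372 -0.27621859  0.12505749] [ 3.13820791e+00 -1.45158255e-01  1.52390272e-04] [-0.45014997 -0.15817708 -0.25176987]
side [([190, 212, 14, 18, 201], [196.4, 220.6])]
top [([452, 206, 6, 9, 16], [455.2, 209.2]), ([449, 208, 3, 8, 11], [449.7, 211.5])]
```

Request:
{"op": "step_arm", "data": {
  "deltas": [-0.016,0.001,0.008,0,0,0,0,-0.016,0.001,0.008,0,0,0,0,-0.016,0.001,0.008,0,0,0,0,0,0,0,0,0,0,0]
}}

```text
t: 7.18
eef_pos: [0.4964, -0.2754, 0.1315]
ee_rot: [3.138, -0.145, 0.0]
ft_force: [0.7, 0.2, -0.1]
opening: 0.0007
grasp_force: 0.0
```

```bash
python3 g.py
```

```text
1796035375 7.2833 [ 0.49702649 -0.27551397  0.13129237] [ 3.13805554e+00 -1.45478792e-01  4.77050796e-04] [ 0.18370373  0.60205326 -0.09304747]
side [([190, 210, 15, 17, 204], [196.6, 217.7])]
top []
```

Request:
{"op": "step_arm", "data": {
  "deltas": [0,0,0.1,0,0,0,0,0,0,0.13,0,0,0,0,0,0,0.15,0,0,0,0,0,0,0.15,0,0,0,0,0,0,0.15,0,0,0,0,0,0,0,0,0,0,1]
}}

```text
t: 7.78
eef_pos: [0.4996, -0.2771, 0.3085]
ee_rot: [3.133, -0.145, 0.014]
ft_force: [1.1, -0.3, 0.2]
opening: 0.0046
grasp_force: 0.0
```

Request:
{"op": "step_arm", "data": {
  "deltas": [-0.0535,0.004,-0.02,-0.0028,-0.0298,0,1,-0.0535,0.004,-0.02,-0.0028,-0.0298,0,1,-0.0535,0.004,-0.02,-0.0028,-0.0298,0,1,-0.0535,0.004,-0.02,-0.0028,-0.0298,0,1,-0.0535,0.004,-0.02,-0.0028,-0.0298,0,1,-0.0535,0.004,-0.02,-0.0028,-0.0298,0,1,-0.0535,0.004,-0.02,-0.0028,-0.0298,0,1,-0.0535,0.004,-0.02,-0.0028,-0.0298,0,1]
}}

```text
t: 8.45
eef_pos: [0.3992, -0.2661, 0.2635]
ee_rot: [2.935, -0.129, 1.042]
ft_force: [1.2, 0.3, -0.5]
opening: 0.0574
grasp_force: 0.0
```

Request:
{"op": "step_arm", "data": {
  "deltas": [0,0,0,0,0,0,1,0,0,0,0,0,0,1]
}}

```text
t: 8.62
eef_pos: [0.3987, -0.2666, 0.2626]
ee_rot: [2.941, -0.135, 1.036]
ft_force: [-0.1, -0.4, 0.2]
opening: 0.0711
grasp_force: 0.0
```

```bash
python3 g.py
python3 - <<'E'
from th import *
from bench import bot
s=bot.sense(); M=R.from_rotvec(s['ee_rot']).as_matrix(); print(M.round(3),s['q'].round(2))
for th in(.7,.75,.8): print(th,pt(th,.042,0,.08).round(4),proj(S,pt(th,.084,0,.088)).round(1),proj(T,pt(th,.042,0,.14)).round(1))
E
```

```text
1796035454 8.7167 [ 0.4001596  -0.26670798  0.26348924] [ 2.94050578 -0.12958415  1.03623947] [-0.26853334  0.7050188   0.24347364]
side [([190, 210, 15, 17, 206], [196.5, 217.7])]
top []
[[ 0.776 -0.085  0.625]
 [-0.071 -0.996 -0.048]
 [ 0.627 -0.008 -0.779]] [-1.22  0.01  2.06  0.79  0.93  0.  ]
0.7 [ 0.4625 -0.2752  0.1002] [[197.6 219.1]] [[454.2 214. ]]
0.75 [ 0.4581 -0.2748  0.0992] [[197.8 218.2]] [[455.1 216.4]]
0.8 [ 0.4538 -0.2743  0.0979] [[198.  217.4]] [[455.9 218.8]]
```

Request:
{"op": "step_arm", "data": {
  "deltas": [-0.011,-0.0015,-0.091,-0.0006,-0.006,0,1,-0.011,-0.0015,-0.091,-0.0006,-0.006,0,1,-0.011,-0.0015,-0.091,-0.0006,-0.006,0,1,-0.011,-0.0015,-0.091,-0.0006,-0.006,0,1,0,0,0,0,0,0,1,0,0,0,0,0,0,1]
}}

```text
t: 9.22
eef_pos: [0.3897, -0.267, 0.1731]
ee_rot: [2.901, -0.128, 1.145]
ft_force: [-0.1, 0.5, -0.2]
opening: 0.0912
grasp_force: 0.0
```

```bash
python3 g.py
python3 - <<'E'
from th import *
from bench import bot
s=bot.sense(); M=R.from_rotvec(s['ee_rot']).as_matrix(); print(M.round(3),s['opening'])
f=pt(.76,.042,0,.08); print(f,(f-s['eef_pos'])/.25, (f-s['eef_pos'])@M)
E
```

```text
1796035513 9.3167 [ 0.3899936  -0.26778204  0.1746018 ] [ 2.8967743  -0.12448852  1.14577276] [-0.53434625  0.84460075  0.90253728]
side [([190, 210, 15, 17, 202], [196.7, 217.8])]
top []
[[ 0.727 -0.083  0.682]
 [-0.065 -0.997 -0.052]
 [ 0.684 -0.007 -0.73 ]] 0.09093428972249773
[ 0.45725631 -0.27467196  0.09892158] [ 0.26905083 -0.0275597  -0.30272087] [-0.0024201   0.00181894  0.10144   ]
```

Request:
{"op": "step_arm", "data": {
  "deltas": [0.054,-0.0055,-0.061,0,0,0,1,0.054,-0.0055,-0.061,0,0,0,1,0.054,-0.0055,-0.061,0,0,0,1,0,0,0,0,0,0,1]
}}

```text
t: 9.65
eef_pos: [0.432, -0.272, 0.1277]
ee_rot: [2.896, -0.122, 1.147]
ft_force: [0.3, -0.0, 1.3]
opening: 0.0912
grasp_force: 0.0
```

Request:
{"op": "step_arm", "data": {
  "deltas": [0.027,-0.003,-0.03,0,0,0,1,0.027,-0.003,-0.03,0,0,0,1,0.027,-0.003,-0.03,0,0,0,1,0.027,-0.003,-0.03,0,0,0,1,0,0,0,0,0,0,1]
}}

```text
t: 10.07
eef_pos: [0.4583, -0.275, 0.0989]
ee_rot: [2.895, -0.123, 1.149]
ft_force: [0.3, 0.0, -0.3]
opening: 0.0914
grasp_force: 0.0
```

```bash
python3 g.py
python3 - <<'E'
from h import *
import glob
a=[]
f=sorted(glob.glob('pics/s17*.png'))[-1]; g=sorted(glob.glob('pics/t17*.png'))[-1]
A=cv2.imread(f)[150:280,120:250];B=cv2.imread(g)[130:260,380:510]
cv2.imwrite('pics/c8.png',cv2.resize(np.hstack([A,B]),None,fx=3.07,fy=4.6,interpolation=cv2.INTER_CUBIC))
E
```

```text
1796035553 10.1667 [ 0.45725506 -0.27453194  0.09917964] [ 2.89535308 -0.12281485  1.14781785] [ 0.44091197 -1.19902262 -0.24602397]
side [([190, 210, 15, 17, 206], [196.6, 217.7])]
top []
```

Request:
{"op": "step_arm", "data": {
  "deltas": [0,0,0,0,0,0,0.3,0,0,0,0,0,0,0.3,0,0,0,0,0,0,0.3,0,0,0,0,0,0,0.3,0,0,0,0,0,0,0.3,0,0,0,0,0,0,0.3,0,0,0,0,0,0,0.3,0,0,0,0,0,0,0.3],
  "grip_force": 30
}}

```text
t: 10.83
eef_pos: [0.4566, -0.2746, 0.0977]
ee_rot: [2.897, -0.125, 1.146]
ft_force: [0.5, 0.0, -0.3]
opening: 0.042
grasp_force: 29.9
```

```bash
python3 g.py
```

```text
1796035567 10.9333 [ 0.45660526 -0.27451624  0.097707  ] [ 2.89658782 -0.12491539  1.14554473] [ 0.08742596  0.35694741 -0.48662365]
side [([190, 210, 15, 17, 204], [196.6, 217.8])]
top []
```

Request:
{"op": "step_arm", "data": {
  "deltas": [-0.014,0.0013,0.024,0,0,0,0.3,-0.028,0.0027,0.049,0,0,0,0.3,-0.028,0.0027,0.049,0,0,0,0.3,-0.028,0.0027,0.049,0,0,0,0.3,-0.028,0.0027,0.049,0,0,0,0.3,-0.028,0.0027,0.049,0,0,0,0.3]
}}

```text
t: 11.43
eef_pos: [0.4174, -0.2705, 0.1651]
ee_rot: [2.897, -0.125, 1.144]
ft_force: [-0.4, 0.5, -3.2]
opening: 0.042
grasp_force: 29.9
```

Request:
{"op": "step_arm", "data": {
  "deltas": [-0.028,0.0027,0.049,0,0,0,0.3,-0.028,0.0027,0.049,0,0,0,0.3,-0.028,0.0027,0.049,0,0,0,0.3,-0.028,0.0027,0.049,0,0,0,0.3,-0.02,0.0027,0.08,0,0,0,0.3,-0.02,0.0027,0.08,0,0,0,0.3,0,0,0.08,0,0,0,0.3,0,0,0.08,0,0,0,0.3]
}}

```text
t: 12.1
eef_pos: [0.3794, -0.2663, 0.2945]
ee_rot: [2.897, -0.126, 1.144]
ft_force: [1.4, -0.5, -3.4]
opening: 0.0418
grasp_force: 29.9
```

Run:
```python
from h import *
from bench import bot
d=snap(bot,'side','s9.png');t=snap(bot,'top','t9.png'); s=bot.sense(); print(s)
A=d['image'][120:280,120:320,::-1];B=t['image'][120:280,380:580,::-1]
cv2.imwrite('pics/c9.png',cv2.resize(np.vstack([A,B]),None,fx=1.87,fy=1.87,interpolation=cv2.INTER_CUBIC))
for n,d in (('s',d),('t',t)):
    h=cv2.cvtColor(d['image'],cv2.COLOR_RGB2HSV); m=cv2.inRange(h,(65,60,25),(95,255,255))
    k,l,st,c=cv2.connectedComponentsWithStats(m)
    print(n,[(st[i].tolist(),c[i].round(1).tolist()) for i in range(1,k) if st[i,4]>25])
```

```text
{'t': 12.2, 'q': array([-1.36139185, -0.05464964,  2.06812152,  0.85129432,  1.05970351,
       -0.11664083]), 'qvel': array([ 0.00231951,  0.05379982,  0.06873377,  0.03655514, -0.06904436,
       -0.09438887]), 'joint_efforts': array([ -0.06238989, -33.32133651, -37.45140195,   4.21916261,
         2.48085201,   2.32046686]), 'eef_pos': array([ 0.38021927, -0.26764793,  0.29611623]), 'ee_rot': array([ 2.89240034, -0.1223217 ,  1.14549821]), 'ft_force': array([ 0.34397592,  0.61192274, -2.20032428]), 'wrist_torque': array([ 0.09734734,  0.86732844, -0.06970872]), 'grasp_force': 29.94423419237137, 'opening': 0.04201951531831561}
s [([34, 0, 32, 16, 470], [49.2, 7.1]), ([187, 137, 16, 16, 221], [194.6, 144.7])]
t []
```

Request:
{"op": "step_arm", "data": {
  "deltas": [0.02,0.05,0.01,0.0023,0.0239,0,0.3,0.0425,0.098,0.01,0.0023,0.0239,0,0.3,0.0425,0.098,0,0.0023,0.0239,0,0.3,0.0425,0.098,0,0.0023,0.0239,0,0.3,0.0425,0.098,0,0.0023,0.0239,0,0.3,0.0425,0.098,0,0.0023,0.0239,0,0.3,0.0425,0.098,0,0.0023,0.0239,0,0.3,0.0425,0.098,0,0.0023,0.0239,0,0.3]
}}

```text
t: 12.87
eef_pos: [0.4439, -0.1131, 0.2942]
ee_rot: [-3.099, 0.135, -0.383]
ft_force: [0.1, -1.2, -3.0]
opening: 0.0418
grasp_force: 29.9
```

Request:
{"op": "step_arm", "data": {
  "deltas": [0.0425,0.098,0,0.0023,0.0239,0,0.3,0.0425,0.098,0,0.0023,0.0239,0,0.3,0.0425,0.098,0,0,0,0.016,0.3,0.0425,0.098,0,0,0,0.016,0.3,0.0425,0.098,0,0,0,0.016,0.3,0.0425,0.098,0,0,0,0.016,0.3,0.0425,0.098,0,0,0,0.016,0.3,0.02,0.05,0,0,0,0.016,0.3]
}}

```text
t: 13.53
eef_pos: [0.5238, 0.0724, 0.2933]
ee_rot: [-3.079, -0.336, -0.143]
ft_force: [0.2, -0.4, -2.9]
opening: 0.0416
grasp_force: 29.9
```

Request:
{"op": "step_arm", "data": {
  "deltas": [0,0,0,0,0,0,0.3,0,0,0,0,0,0,0.3]
}}

```text
t: 13.7
eef_pos: [0.5231, 0.0701, 0.2936]
ee_rot: [-3.081, -0.33, -0.143]
ft_force: [-0.2, -0.6, -4.1]
opening: 0.042
grasp_force: 29.9
```

```bash
cat > w.py <<'E'
from h import *
from bench import bot
import sys
n=sys.argv[1]
d=snap(bot,'side','S%s.png'%n);t=snap(bot,'top','T%s.png'%n); s=bot.sense()
M=R.from_rotvec(s['ee_rot']).as_matrix();print(s['t'],s['eef_pos'],s['ft_force'],s['wrist_torque'],s['grasp_force']);print(M.round(3))
print('goal units',((np.array([.5514,.1243,.12])-s['eef_pos'])/.25).round(3))
for nm,d in (('s',d),('t',t)):
    h=cv2.cvtColor(d['image'],cv2.COLOR_RGB2HSV); m=cv2.inRange(h,(65,60,25),(95,255,255)); m[:100]=0
    cs=[c for c in cv2.findContours(m,0,2)[0] if cv2.contourArea(c)>30]
    for c in cs: print(nm,cv2.boundingRect(c),cv2.minAreaRect(c),cv2.boxPoints(cv2.minAreaRect(c)).round(0).tolist())
E
python3 w.py a
```

```text
13.8 [0.52306535 0.06907245 0.29439068] [-0.65648242 -0.58067474 -2.46187275] [-0.04585656  0.1688882  -0.01628828] 29.948869943618774
[[ 0.973  0.211  0.088]
 [ 0.207 -0.977  0.049]
 [ 0.097 -0.029 -0.995]]
goal units [ 0.113  0.221 -0.698]
s (314, 154, 19, 20) ((322.6172790527344, 163.40689086914062), (18.68523406982422, 18.27000617980957), 85.2363510131836) [[313.0, 155.0], [331.0, 153.0], [332.0, 172.0], [314.0, 173.0]]
```

Request:
{"op": "step_arm", "data": {
  "deltas": [0.038,0.074,0,-0.005,0.0095,0,0.3,0.038,0.074,0,-0.005,0.0095,0,0.3,0.037,0.073,0,-0.0055,0.009,0,0.3,0,0,-0.1,0,0,0,0.3,0,0,-0.1,0,0,0,0.3,0,0,-0.1,0,0,0,0.3,0,0,-0.1,0,0,0,0.3,0,0,0,0,0,0,0.3]
}}

```text
t: 14.47
eef_pos: [0.549, 0.1234, 0.1909]
ee_rot: [3.124, 0.33, -0.008]
ft_force: [-0.7, 0.2, -3.5]
opening: 0.0422
grasp_force: 30.0
```

```bash
python3 w.py b
python3 - <<'E'
from h import *
A=cv2.imread('pics/Sb.png')[120:290,260:430];B=cv2.imread('pics/Tb.png')[140:310,210:400]
A=cv2.resize(A,None,fx=2.4,fy=3.5,interpolation=cv2.INTER_CUBIC) if 0 else cv2.resize(A,(408,408),interpolation=cv2.INTER_CUBIC)
B=cv2.resize(B,(392,351),interpolation=cv2.INTER_CUBIC)
o=np.zeros((408,800,3),np.uint8);o[:,:408]=A;o[:351,408:]=B;cv2.imwrite('pics/c10.png',o)
E
```

```text
14.5667 [0.55164452 0.12392745 0.19554893] [ 0.37701195  0.21835431 -1.76550941] [ 0.00299023 -0.03465819 -0.01531996] 29.965063333511353
[[ 0.978  0.209  0.001]
 [ 0.209 -0.978 -0.   ]
 [ 0.001  0.001 -1.   ]]
goal units [-0.001  0.001 -0.302]
s (333, 192, 20, 20) ((342.4805603027344, 201.811279296875), (18.401594161987305, 18.775863647460938), 3.5763344764709473) [[333.0, 211.0], [334.0, 192.0], [352.0, 193.0], [351.0, 212.0]]
```

View pics/c10.png

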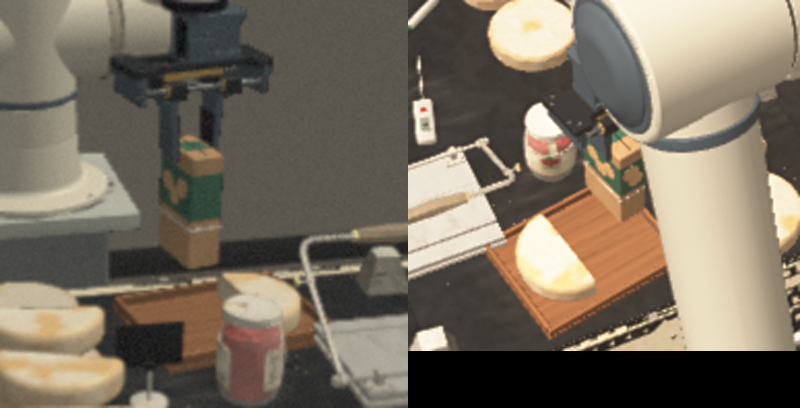

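c10: the carton is held upright above the free half of the tray, and its lowest visible corner is at about (192,268) in the left panel. The cheese, jam and price stand look undisturbed.

Run:
```python
from h import *
S=pickle.load(open('pics/Sb.png.pkl','rb'));p=np.array([.5516,.1239,.1155])
e=np.array([.978,.209,0]);f=np.array([-.209,.978,0]);z=np.array([0,0,1])
for n,q in (('lab',p+.042*e+.088*z),('b+',p+.042*e+.021*f),('b-',p+.042*e-.021*f),('f-',p-.042*e-.021*f),('t+',p+.042*e+.021*f+.14*z),('t-',p+.042*e-.021*f+.14*z)):
    u=proj(S,q)[0]; print(n,u.round(1),((u-[260,120])*2.4).round(0))
```

```text
lab [345.5 198.8] [205. 189.]
b+ [350.9 226.4] [218. 255.]
b- [337.9 228.7] [187. 261.]
f- [325.1 218.3] [156. 236.]
t+ [352.8 180.2] [223. 145.]
t- [339.4 182.1] [191. 149.]
```

Request:
{"op": "step_arm", "data": {
  "deltas": [0,0,-0.08,0,0,0,0.3,0,0,-0.08,0,0,0,0.3,0,0,-0.08,0,0,0,0.3,0,0,-0.06,0,0,0,0.3,0,0,-0.03,0,0,0,0.3,0,0,0,0,0,0,0.3,0,0,0,0,0,0,0.3]
}}

```text
t: 15.15
eef_pos: [0.5529, 0.1245, 0.1144]
ee_rot: [3.124, 0.331, 0.006]
ft_force: [0.1, -0.6, -3.0]
opening: 0.0414
grasp_force: 30.0
```

```bash
python3 w.py c
```

```text
15.25 [0.55307987 0.12467183 0.11458294] [ 0.81274625 -0.14167374 -2.56539858] [0.021671   0.06792301 0.03897369] 29.964762032032013
[[ 0.978  0.21   0.005]
 [ 0.21  -0.978  0.   ]
 [ 0.005  0.001 -1.   ]]
goal units [-0.007 -0.001  0.022]
s (328, 212, 25, 25) ((338.60693359375, 225.3067626953125), (28.284568786621094, 19.534976959228516), 17.650121688842773) [[322.0, 230.0], [328.0, 212.0], [355.0, 220.0], [349.0, 239.0]]
```

Request:
{"op": "step_arm", "data": {
  "deltas": [0,0,-0.02,0,0,0,0.3,0,0,-0.02,0,0,0,0.3,0,0,-0.012,0,0,0,0.3,0,0,-0.01,0,0,0,0.3,0,0,-0.008,0,0,0,0.3,0,0,0,0,0,0,0.3]
}}

```text
t: 15.75
eef_pos: [0.5518, 0.1246, 0.0951]
ee_rot: [3.124, 0.332, 0.003]
ft_force: [-0.7, 0.0, -2.9]
opening: 0.0418
grasp_force: 30.0
```

Request:
{"op": "step_arm", "data": {
  "deltas": [0,0,-0.008,0,0,0,0.3,0,0,-0.008,0,0,0,0.3,0,0,0,0,0,0,0.3]
}}

```text
t: 16.0
eef_pos: [0.5525, 0.1241, 0.0925]
ee_rot: [3.123, 0.332, 0.006]
ft_force: [-4.3, -6.1, 13.7]
opening: 0.0415
grasp_force: 30.0
```

Request:
{"op": "step_arm", "data": {
  "deltas": [0,0,0.006,0,0,0,0.3,0,0,0,0,0,0,0.3],
  "grip_force": 10
}}

```text
t: 16.17
eef_pos: [0.5523, 0.1246, 0.0933]
ee_rot: [3.124, 0.332, 0.005]
ft_force: [-0.5, 0.1, -2.5]
opening: 0.0419
grasp_force: 10.0
```

```bash
python3 w.py d
```

```text
16.2667 [0.55205381 0.12465413 0.09296873] [ 0.26284364 -0.12646285 -3.40667968] [0.06342636 0.03060405 0.01334632] 9.990480691194534
[[ 0.978  0.21   0.003]
 [ 0.21  -0.978 -0.   ]
 [ 0.002  0.001 -1.   ]]
goal units [-0.003 -0.001  0.108]
s (328, 218, 25, 25) ((338.29998779296875, 231.60000610351562), (27.511816024780273, 19.92234992980957), 18.434947967529297) [[322.0, 237.0], [328.0, 218.0], [354.0, 227.0], [348.0, 245.0]]
```

Request:
{"op": "step_arm", "data": {
  "deltas": [0,0,-0.004,0,0,0,0.3,0,0,-0.003,0,0,0,0.3,0,0,0,0,0,0,0.3],
  "grip_force": 5
}}

```text
t: 16.52
eef_pos: [0.5522, 0.1245, 0.0913]
ee_rot: [3.123, 0.332, 0.004]
ft_force: [-0.2, -2.0, 2.7]
opening: 0.042
grasp_force: 5.0
```

```bash
python3 w.py e
```

```text
16.6167 [0.55218017 0.12452918 0.09135328] [-0.53953022 -2.55766727  3.06716578] [-0.54303837  0.17730281 -0.05981527] 5.005641505122185
[[ 0.978  0.21   0.003]
 [ 0.21  -0.978 -0.   ]
 [ 0.003  0.001 -1.   ]]
goal units [-0.003 -0.001  0.115]
s (328, 219, 24, 24) ((338.2384338378906, 231.7923126220703), (26.48714828491211, 19.295272827148438), 15.255120277404785) [[323.0, 238.0], [328.0, 219.0], [354.0, 226.0], [348.0, 245.0]]
```

Request:
{"op": "step_arm", "data": {
  "deltas": [0,0,0,0,0,0,0.48,0,0,0,0,0,0,0.5,0,0,0,0,0,0,0.52,0,0,0,0,0,0,0.55,0,0,0,0,0,0,0.6,0,0,0,0,0,0,0.6]
}}

```text
t: 17.12
eef_pos: [0.552, 0.1247, 0.0913]
ee_rot: [3.124, 0.332, 0.004]
ft_force: [0.6, -1.0, -0.6]
opening: 0.0546
grasp_force: 0.0
```

```bash
python3 w.py f
python3 - <<'E'
from h import *
S=pickle.load(open('pics/Sf.png.pkl','rb'));p=np.array([.5516,.1243,.007])
e=np.array([.978,.209,0]);f=np.array([-.209,.978,0]);z=np.array([0,0,1])
for n,q in (('lab',p+.042*e+.088*z),('t+',p+.042*e+.021*f+.14*z),('t-',p+.042*e-.021*f+.14*z),('lab bottom-',p+.042*e-.021*f+.058*z),('lab bottom+',p+.042*e+.021*f+.058*z)):
    print(n,proj(S,q)[0].round(1))
E
```

```text
17.2167 [0.55206573 0.12463949 0.09128292] [ 0.47321641  0.7811681  -0.41093224] [0.03012669 0.03687378 0.01778925] 0.0
[[ 0.978  0.21   0.003]
 [ 0.21  -0.978 -0.   ]
 [ 0.002  0.001 -1.   ]]
goal units [-0.003 -0.001  0.115]
s (332, 223, 20, 20) ((341.5, 232.5), (19.0, 19.0), 90.0) [[332.0, 223.0], [351.0, 223.0], [351.0, 242.0], [332.0, 242.0]]
lab [344.3 234.1]
t+ [351.4 216.3]
t- [338.4 218.6]
lab bottom- [337.5 244.7]
lab bottom+ [350.3 242.2]
```

Request:
{"op": "step_arm", "data": {
  "deltas": [0,0,0,0,0,0,1,0,0,0,0,0,0,1,0,0,0,0,0,0,1,0,0,0,0,0,0,1,0,0,0.05,0,0,0,1,0,0,0.1,0,0,0,1,0,0,0.14,0,0,0,1,0,0,0.14,0,0,0,1]
}}

```text
t: 17.88
eef_pos: [0.5513, 0.1245, 0.1996]
ee_rot: [3.124, 0.332, 0.001]
ft_force: [0.2, 0.0, 0.6]
opening: 0.0908
grasp_force: 0.0
```

Request:
{"op": "step_arm", "data": {
  "deltas": [0,0,0.14,0,0,0,1,0,0,0.14,0,0,0,1,0,0,0.14,0,0,0,1,0,0,0.1,0,0,0,1,0,0,0,0,0,0,1,0,0,0,0,0,0,1]
}}

```text
t: 18.38
eef_pos: [0.5526, 0.1247, 0.33]
ee_rot: [3.124, 0.332, 0.008]
ft_force: [-0.2, 0.6, -0.9]
opening: 0.0909
grasp_force: 0.0
```

```bash
python3 w.py g
python3 - <<'E'
from h import *
for n in ('side0','S'+'g'):
    d=cv2.imread('pics/%s.png'%n); h=cv2.cvtColor(d,cv2.COLOR_BGR2HSV); m=cv2.inRange(h,(0,150,60),(8,255,255))|cv2.inRange(h,(172,150,60),(180,255,255))
    m=m[190:280,120:245]
    k,l,st,c=cv2.connectedComponentsWithStats(m); print(n,[st[i].tolist() for i in range(1,k) if st[i,4]>15])
E
```

```text
18.4833 [0.5515023  0.12455904 0.32773795] [-0.84027718  0.0451081  -0.1578575 ] [-0.01062263  0.03393556  0.00695864] 0.0
[[ 0.978  0.21   0.001]
 [ 0.21  -0.978 -0.   ]
 [ 0.001  0.001 -1.   ]]
goal units [-0.    -0.001 -0.831]
s (332, 222, 20, 21) ((341.5, 232.0), (19.0, 20.0), 0.0) [[332.0, 242.0], [332.0, 222.0], [351.0, 222.0], [351.0, 242.0]]
side0 [[54, 27, 12, 4, 38], [86, 26, 11, 4, 43], [23, 28, 11, 5, 37], [38, 28, 12, 4, 41], [84, 38, 17, 21, 269], [20, 42, 49, 20, 842]]
Sg [[54, 27, 12, 4, 39], [86, 26, 11, 4, 42], [23, 28, 11, 5, 37], [38, 28, 12, 4, 41], [19, 34, 51, 28, 858], [84, 41, 17, 19, 270]]
```

Green stands in the tray, and the four reds show the same top labels as at the start. Handing in.

```bash
python3 -c "
from bench import bot
print(bot.sign_off())"
```

```text
the job is handed in; nothing more can be done
None
```

The green carton was tipped onto the front rail, pulled free by its top and stood upright in the empty half of the tray; in the last images the red cartons had not moved, and the job was handed in at about 18.5 s.

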